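# Close the biscuit tin, keep the inner lid on and lift off the outer lid

### The job

Close up the biscuit tin: fold down the brown liner flap first, then the white one over it, then carry the nested pair of lids over by the wooden knob and lower them together, gently and without dropping them, until the inner lid is fully home in the tin. Then let go of the knob, take the green outer lid by its steel collar and lift it off alone, so that the inner lid stays fully home. Finish still holding the outer lid level, straight above the tin, with its lower edge higher than the top of the knob; do not put it down, and leave the cutters and the tape roll where they are.

Things in the scene. Friction and masses are not known exactly. Their poses are not given: they have to be found in the camera images.
- tin: Square green biscuit tin, 120 x 120 mm outside, 80 mm high, walls 4 mm, open at the top; full and heavy, it does not move. Origin: centre of its underside, on the work surface; z up; its x runs parallel to the hinges of the two liner flaps. The brown flap is hinged at its +y wall, the white one at its -y wall. The biscuits inside lie below z = 40 mm.
- tin_rim (a point): Centre of the tin's mouth, 80 mm above the work surface, level with the rim; axes as the tin's.
- brown_flap (a joint): Angle of the brown card flap, rad: 0 = folded down level, 1.57 = upright; starts between 1.2 and 1.57. Hinge line at tin y = +54, z = 57 mm, parallel to tin x. It stays where it is left (stiff crease, about 0.03 N m, no spring) and stops at 0. Push its outer face inward and down, with closed fingers for instance.
- brown_flap_edge (a point): Middle of the brown flap's free edge. Flap: 104 mm along the hinge, 60 mm from hinge to free edge, 3 mm thick. Folded, it reaches to tin y = -6 mm and its top is 58.5 mm above the tin's underside (21.5 mm below the rim).
- white_flap (a joint): Angle of the white card flap with the red tab, rad; same stiffness, start range and sense as the brown one (0 = folded down level, 1.57 = upright). Hinge line at tin y = -54, z = 61 mm, parallel to tin x.
- white_flap_edge (a point): Middle of the white flap's free edge. Size as the brown flap. Folded, it reaches to tin y = +6 mm over the brown flap and its top is 62.5 mm above the tin's underside (17.5 mm below the rim).
- inner_lid: White inner lid, about 0.25 kg, starts upright on the work surface under the outer lid. Origin: centre of the underside of its square plug (106 x 106 mm, 14 mm deep), z up. Above the plug a plate 120 x 120 x 4 mm (top at z = 18 mm), which comes to rest on the tin's rim. It fits the tin with 3 mm play each side, at any quarter turn; home, its origin is 14 mm below the rim.
- inner_seat (a point): Centre of the underside of the inner lid's plate (14 mm above the lid's origin); coincides with tin_rim when the inner lid is home.
- knob_top (a point): Centre of the top of the inner lid's dark wooden flat knob, 72 mm above the lid's origin. The knob is 26 mm along the lid's x and 14 mm thick along its y; it stands up through the outer lid and 28 mm clear above the collar while the lids are nested. Lifted by it, both lids rise together.
- outer_lid: Green outer lid, about 0.16 kg. Origin: centre of the lower edge of its skirt, z up. Skirt 124.4 mm square inside, 130.4 mm outside; top plate z = 14 to 18 mm with a 36 mm square hole for the knob. It lies loose on the inner lid's plate, aligned with it, with 2.2 mm play round it; nested, its origin is 4 mm above the inner lid's.
- collar_top (a point): Centre of the hole at the top of the square steel collar, 40 mm above the outer lid's origin. The collar is 46 x 46 mm outside, 22 mm high, sides parallel to the skirt. Lifted by it, the outer lid comes off alone and the knob slips through the hole.
- by_cutter_ring: Bystander: round tin cookie cutter, 62 mm across, 23 mm high. Origin: centre of its underside.
- by_cutter_star: Bystander: star-shaped tin cookie cutter, 62 mm across, 23 mm high. Origin: centre of its underside.
- by_tape_roll: Bystander: white tape roll on its spool, 58 mm across, 18 mm high. Origin: centre of its underside.

How it is judged:
By the outcome, as a careful person would: the job done as asked, in the order asked, and still so for the second after the job is handed in, while the arm keeps its last pose, push and grip.
It also fails if it takes over 62 s, if anything falls off the work surface, if the arm or the gripper's body presses on something with over 40 N, if the wrist force passes 120 N, or if a joint passes its speed limit or range.

### The arm

A 6-joint arm with a two-finger parallel gripper is mounted at the origin on a cart in front of the work surface, level with it; the furniture and walls round the work are solid. World frame = base frame: x ahead of the robot, y to its left, z up, the work surface at z = 0. Lengths are in mm, angles in rad, forces in N, time in s.
With the tool pointing down it reaches from about 275 to 1000 mm from the base axis. Payload 8.4 kg.
Tool frame: the origin (TCP) lies on the centre line of the jaws, within the pads' length; the fingertips stand 17 mm ahead of it and the grasp point (between the pads) lies 2 mm behind it; z points along the fingers, y is the line along which they close (so a half turn about z gives the same grasp; the last joint's range is limited). The gripper opens to 85 mm and grips with 20 to 120 N. Pads are 22 mm wide; open, the fingers measure 114 mm over their backs; the gripper's body (76 mm by 85 mm) begins 54 mm behind the grasp point. The pads swing forward as they close: fully open they stand 13 mm farther back than shut.
Start: joints at [1.323, 0.353, 1.633, -0, 1.155, -0.002], TCP at [152.081, 606.217, 248.281] pointing down, gripper open.
Joint ranges: [-2.63, 2.63], [-0.92, 2.1], [0.06, 2.66], [-1.3, 4.44], [0, 2.69], [-3.02, 3.02]. Speed limits (rad/s): [2.22, 2.22, 2.79, 3.14, 3.14, 3.14].

### API

Orientations are given as [roll, pitch, yaw] about the fixed x, y, z axes, in that order (R = Rz(yaw) Ry(pitch) Rx(roll)).
In Python, from rig import r, eyes gives the robot as it stands. The module is installed in compiled form; this text tells all that it offers.
- The arm moves only by the shell command python3 -m inch 'ROWS' [FORCE]. ROWS is JSON, a list of rows, each a list of 7 numbers: the shift along the tool's x, y, z in m, then the turn, a rotation vector about the tool's x, y, z in degrees, then the closure, from -1 (fully open) to 1 (shut). In form: [[x, y, z, rx, ry, rz, gripper], ...]. A call has 1 to 8 rows; each row shifts and turns the commanded pose from where the row before left it, along the tool's axes as they then stand; what a row does not reach is not made up. A row lasts 1/10 s, in which the tool goes at most 50 mm and 8.59 degrees, less where a joint would pass 70% of its speed; a pose out of reach is approached as far as the arm can. A call with a gripper value outside its range is refused whole. The fingers move at their own pace and stop on an object; FORCE is the grip in N (left out, the last holds). Time passes only in rows, so rows that do not move let the fingers close. It gives the time, the measured TCP pose, the force, the opening and the grip force at its end, in the units of the state.
- r.sense(): the state, without advancing time (a new reading comes with each control period).
- eyes.grab_frame(name): name is "scene" or "top" or "wrist"; returns a dict with "img" (480x640x3 uint8, blue, green, red), "fx", "fy", "cx", "cy" (pixels), "D" ([k1, k2, p1, p2, k3] as OpenCV has them; the pictures are not rectified), "R" (3x3) and "t" (3): a world point X has camera coordinates R X + t; the wrist camera has in their place "hand_eye" (4x4, takes a point from camera to tool coordinates, whose origin is the TCP and whose axes are the flange's). Camera axes: x right, y down, z forward; pixel columns grow to the right and rows downward; lengths in mm; the calibration is good to about 2 mm. A picture is of the moment at which its call begins: read the wrist's pose just before it. There is no depth.
- r.sign_off(): hands the job in; it is judged then, once.
The state is a dict: "clock": time; "qpos": joint angles; "qvel": joint speeds; "joint_efforts": joint torques, N m; "eef_pos": TCP position; "tcp_rot": TCP orientation; "contact_force": force on the tool from outside, world axes, zero at the start; "wrist_torque": the same for the moment, N m; "opening": opening from 0.0 (shut) to 1.0 (fully open); "grasp_force": force on a finger pad.
Only numpy, scipy, OpenCV 4.12 (cv2) and the standard library are available. Lean on these libraries where they do the work, as an engineer would, in place of code of your own. Each camera call takes 0.05 s, during which the arm holds its last target. There are 200 camera calls.

## Working session

There is one attempt and no reset: what is moved stays moved. The work goes in short steps, Python scripts to look and compute and a shell command to move; the robot and the scene stay as the last step left them, time stands still between calls to the robot, and variables do not carry over. Pictures are saved under pics/ and viewed, at most 10 in all, crops included, and the job is handed in when it is done.

```bash
mkdir -p pics; python3 - <<'E'
from rig import r, eyes
import cv2,pickle
d={}
for n in("scene","top"):
    f=eyes.grab_frame(n); d[n]=f; cv2.imwrite(f"pics/{n}0.png",f["img"])
    print(n,f["fx"],f["fy"],f["cx"],f["cy"],f["D"],f["R"],f["t"])
pickle.dump(d,open("f0.pkl","wb"))
s=r.sense();print(s)
E
```

```text
scene 599.6769052549707 599.6769052549707 316.10983363864455 242.82434822477265 [0.05144273 0.         0.         0.         0.        ] [[-0.88312692 -0.46912765  0.00246735]
 [-0.30534509  0.57079955 -0.76220223]
 [ 0.35616178 -0.67387471 -0.64733428]] [484.27726492 221.29700055 809.52283933]
top 603.8102031046823 603.8102031046823 313.2643752855942 242.93619940458703 [-0.14694368  0.          0.          0.          0.        ] [[-0.13648061 -0.99063893 -0.0027487 ]
 [-0.96375669  0.13341806 -0.23102524]
 [ 0.22922933 -0.02888139 -0.97294387]] [ 56.50702592 543.982825   894.71552195]
{'clock': 0.1, 'qpos': array([ 1.32262079e+00,  3.53565315e-01,  1.63407066e+00,  3.45744736e-05,
        1.15520853e+00, -2.38258389e-03]), 'qvel': array([ 5.00881160e-04, -8.66652285e-05, -3.73833112e-03,  8.84618529e-04,
        8.79950377e-04, -1.16344046e-03]), 'joint_efforts': array([ 1.51064574e-03, -6.06360626e+01, -3.42820036e+01,  2.67054420e-04,
        3.78480079e-03,  4.52019393e-06]), 'eef_pos': array([151.9560343 , 605.81858697, 247.64056086]), 'tcp_rot': array([-3.14034088e+00, -3.45965096e-05,  2.89578570e+00]), 'contact_force': array([-0.77365294,  0.09528844,  0.50021949]), 'wrist_torque': array([-0.034646  ,  0.00043235, -0.02160804]), 'grasp_force': 0.0, 'opening': 1.0001965307961291}
```

View pics/scene0.png

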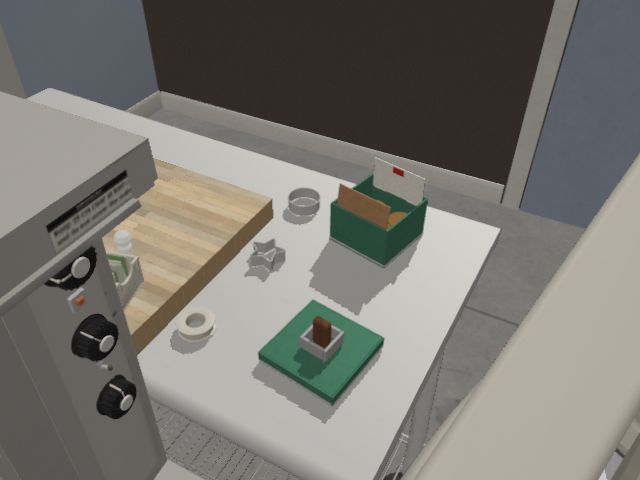

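View pics/top0.png

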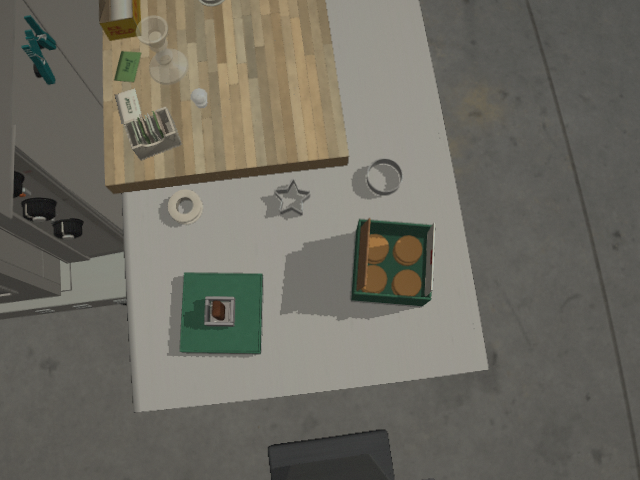

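The scene view shows the tin at about (378,215) with the brown flap on its left, the white flap behind right, and the lids at (322,345). In the top view the tin is centred at about (393,262), brown flap at col 362, white flap at col 431. The lids sit at (222,313), the star at (292,198), the ring at (384,177) and the tape at (185,207).

```bash
cat > h.py <<'E'
import cv2,numpy as np,pickle
def rays(f,px,R=None,t=None):
    K=np.array([[f["fx"],0,f["cx"]],[0,f["fy"],f["cy"]],[0,0,1]])
    u=cv2.undistortPoints(np.float64(px).reshape(-1,1,2),K,np.float64(f["D"])).reshape(-1,2)
    R=np.array(f["R"]) if R is None else R; t=np.array(f["t"]) if t is None else t
    return -R.T@t,np.c_[u,np.ones(len(u))]@R
def plane(f,px,z):
    c,d=rays(f,px); return c+d*((z-c[2])/d[:,2])[:,None]
def blob(img,lo,hi,box=None):
    m=cv2.inRange(cv2.cvtColor(img,cv2.COLOR_BGR2HSV),np.array(lo),np.array(hi))
    if box: k=np.zeros_like(m);x0,y0,x1,y1=box;k[y0:y1,x0:x1]=1;m*=k
    return m
def pts(m): return cv2.findNonZero(m).reshape(-1,2)
E
python3 - <<'E'
from h import *
d=pickle.load(open("f0.pkl","rb"))
f=d["top"]
for n,box,z in(("tin",(335,205,450,320),80),("lid",(165,255,280,370),22)):
    m=blob(f["img"],(65,70,25),(95,255,255),box)
    h=cv2.convexHull(pts(m)); P=plane(f,h,z)[:,:2]
    print(n,cv2.minAreaRect(P.astype(np.float32)), cv2.boxPoints(cv2.minAreaRect(P.astype(np.float32))).round(0).tolist())
m=blob(f["img"],(0,0,0),(25,255,140),(205,297,233,326)); 
for n,box,z,lo,hi in(("knob",(208,300,230,323),76,(0,90,20),(20,255,140)),("brown",(350,210,373,305),100,(5,60,30),(25,255,255))):
    m=blob(f["img"],lo,hi,box); P=plane(f,cv2.convexHull(pts(m)),z)[:,:2]
    print(n,cv2.minAreaRect(P.astype(np.float32)))
f=d["scene"]
m=blob(f["img"],(65,70,25),(95,255,255),(325,170,430,265));h=cv2.convexHull(pts(m));
m=blob(f["img"],(65,70,25),(95,255,255),(250,295,390,400));h2=cv2.convexHull(pts(m));
for hh,z in((h2,22),):
    P=plane(f,hh,z)[:,:2];print("lid scene",cv2.minAreaRect(P.astype(np.float32)))
    print(cv2.approxPolyDP(hh,4,True).reshape(-1,2).tolist(), plane(f,cv2.approxPolyDP(hh,4,True),22)[:,:2].round(0).tolist())
a=cv2.approxPolyDP(h,4,True).reshape(-1,2);print(a.tolist(),plane(f,a,80)[:,:2].round(0).tolist())
g=np.hstack([cv2.resize(d["top"]["img"][205:320,335:450],(400,400),interpolation=2),cv2.resize(d["top"]["img"][260:360,170:270],(400,400),interpolation=2)])
cv2.imwrite("pics/crop0.png",g)
E
```

```text
tin ((496.0014343261719, -136.1350860595703), (120.97222900390625, 128.72007751464844), 77.36983489990234) [[420.0, -181.0], [546.0, -209.0], [572.0, -91.0], [446.0, -63.0]]
lid ((462.5067138671875, 144.51910400390625), (130.1837615966797, 129.19247436523438), 81.66474151611328) [[389.0, 89.0], [517.0, 71.0], [536.0, 200.0], [408.0, 218.0]]
knob ((458.9721374511719, 141.18637084960938), (18.68282127380371, 27.775564193725586), 82.4009780883789)
brown ((509.6466979980469, -92.19461822509766), (22.674266815185547, 115.16661071777344), 80.9200439453125)
lid scene ((460.7311706542969, 149.32138061523438), (136.13449096679688, 134.00457763671875), 81.43278503417969)
[[383, 338], [335, 399], [323, 398], [259, 358], [259, 351], [312, 300]] [[390.0, 92.0], [404.0, 218.0], [419.0, 224.0], [529.0, 208.0], [535.0, 197.0], [517.0, 73.0]]
[[426, 198], [421, 232], [384, 264], [331, 235], [332, 202], [371, 174]] [[432.0, -185.0], [407.0, -93.0], [430.0, 5.0], [531.0, -19.0], [570.0, -98.0], [546.0, -208.0]]
```

View pics/crop0.png

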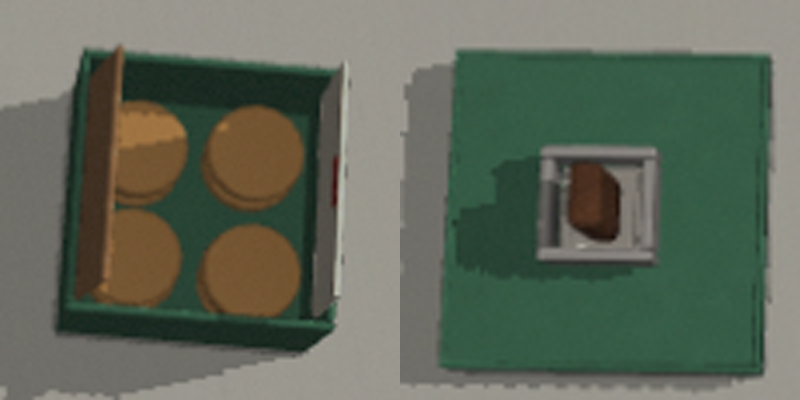

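The crops show the tin with its near wall visible at the bottom, and both flaps nearly upright. The knob's long side runs along the image vertical. Tin: centre about (500.5,-137), yaw -12.6°, from the far-edge corners, which agree in both views. Lids: centre (462.5,144.5), yaw -8.3°, with the skirt measuring 130 mm as expected. Moving next.

```bash
cat >> h.py <<'E'
from scipy.spatial.transform import Rotation as Ro
C=np.array([500.5,-137.]); TY=-12.6; LC=np.array([462.5,144.5]); LY=-8.3
def tin(x,y):
    a=np.radians(TY); return C+np.array([x*np.cos(a)-y*np.sin(a), x*np.sin(a)+y*np.cos(a)])
def go(p,yaw=None):
    from rig import r
    s=r.sense(); T=Ro.from_euler("xyz",s["tcp_rot"])
    print("t",round(s["clock"],1),"at",s["eef_pos"].round(1),"rpy",np.degrees(s["tcp_rot"]).round(2),"F",s["contact_force"].round(1),"op",round(s["opening"],3),"gf",round(s["grasp_force"],1))
    if yaw is not None:
        G=Ro.from_euler("xyz",[np.pi,0,np.radians(yaw)]); print("turn deg",np.degrees((T.inv()*G).as_rotvec()).round(2)); T=G
    if p is not None: print("then shift mm",T.inv().apply(np.array(p)-s["eef_pos"]).round(1))
E
python3 -m inch '[[0,0,0,0,0,-1.5,1]]' 30; python3 -c "
from h import *
go([*tin(0,90),248],180+TY)"
```

```text
clock: 0.2
eef_pos: [152.0, 606.0, 247.9]
tcp_rot: [-3.141, -0.0, 2.923]
contact_force: [-0.7, 0.3, 0.2]
opening: 0.857
grasp_force: 0.0
t 0.2 at [152.  606.  247.9] rpy [-179.95   -0.    167.47] F [-0.7  0.3  0.2] op 0.857 gf 0.0
turn deg [-0.05 -0.    0.07]
then shift mm [-5.022e+02 -5.591e+02 -1.000e-01]
```

```bash
python3 -m inch '[[-0.0314,-0.035,0,0,0,0,1],[-0.0314,-0.035,0,0,0,0,1],[-0.0314,-0.035,0,0,0,0,1],[-0.0314,-0.035,0,0,0,0,1],[-0.0314,-0.035,0,0,0,0,1],[-0.0314,-0.035,0,0,0,0,1],[-0.0314,-0.035,0,0,0,0,1],[-0.0314,-0.035,0,0,0,0,1]]'>/dev/null; python3 -m inch '[[-0.0314,-0.035,0,0,0,0,1],[-0.0314,-0.035,0,0,0,0,1],[-0.0314,-0.035,0,0,0,0,1],[-0.0314,-0.035,0,0,0,0,1],[-0.0314,-0.035,0,0,0,0,1],[-0.0314,-0.035,0,0,0,0,1],[-0.0314,-0.035,0,0,0,0,1],[-0.02,-0.02,0,0,0,0,1]]' >/dev/null
python3 -m inch '[[0,0,0,0,0,0,1],[0,0,0,0,0,0,1]]' ; python3 -c "
from h import *
go([*tin(0,90),113],180+TY)"
```

```text
clock: 2.0
eef_pos: [512.2, -32.9, 247.9]
tcp_rot: [3.141, -0.001, 2.921]
contact_force: [-0.1, 0.7, 0.7]
opening: 0.002
grasp_force: 0.0
t 2.0 at [512.2 -32.9 247.9] rpy [ 1.7999e+02 -6.0000e-02  1.6737e+02] F [-0.1  0.7  0.7] op 0.002 gf 0.0
turn deg [ 0.01 -0.06 -0.03]
then shift mm [-11.3 -14.1 134.9]
```

```bash
python3 -m inch '[[-0.011,-0.014,0.045,0,0,0,1],[0,0,0.045,0,0,0,1],[0,0,0.045,0,0,0,1],[0,0,0,0,0,0,1],[0,-0.015,0,0,0,0,1],[0,-0.015,0,0,0,0,1],[0,-0.01,0,0,0,0,1],[0,-0.01,0,0,0,0,1]]'
python3 -m inch '[[0,-0.007,0.008,0,0,0,1],[0,-0.006,0.007,0,0,0,1],[0,-0.003,0.008,0,0,0,1],[0,-0.002,0.008,0,0,0,1],[0,-0.001,0.003,0,0,0,1],[0,0,0,0,0,0,1]]'
python3 - <<'E'
from h import *; from rig import eyes
go([*tin(0,21),76],180+TY)
f=eyes.grab_frame("top"); g=eyes.grab_frame("scene")
cv2.imwrite("pics/fold1.png",np.hstack([cv2.resize(f["img"][170:350,300:480],(400,400)),cv2.resize(g["img"][130:290,300:460],(400,400))]))
E
```

```text
clock: 2.8
eef_pos: [510.0, -98.8, 115.1]
tcp_rot: [3.141, 0.003, 2.921]
contact_force: [-0.7, -0.1, 0.1]
opening: 0.002
grasp_force: 0.3
clock: 3.4
eef_pos: [504.6, -115.8, 78.4]
tcp_rot: [3.142, -0.002, 2.922]
contact_force: [-0.2, 0.7, 0.1]
opening: -0.001
grasp_force: 0.0
t 3.4 at [ 504.6 -115.8   78.4] rpy [ 1.8000e+02 -1.0000e-01  1.6743e+02] F [-0.2  0.7  0.1] op -0.001 gf 0.0
turn deg [ 0.   -0.1   0.03]
then shift mm [-0.6 -0.6  2.4]
```

View pics/fold1.png

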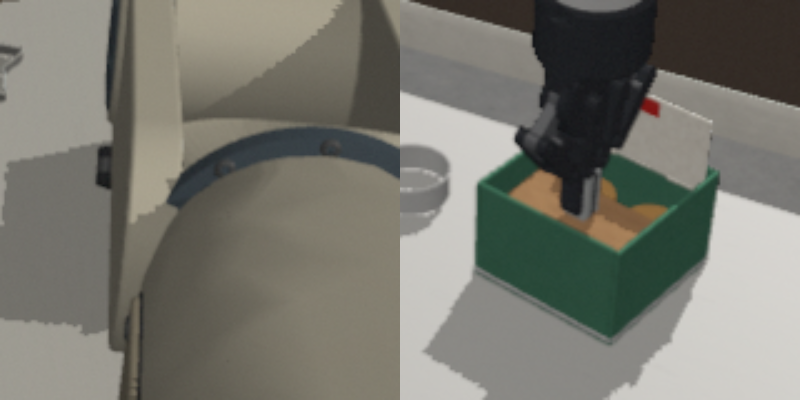

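The left view is blocked by the arm. The right view shows the brown flap nearly level under the fingertips. I'll press it home in small steps.

```bash
python3 -m inch '[[0,0,0.002,0,0,0,1],[0,0,0.001,0,0,0,1],[0,0,0,0,0,0,1]]';python3 -m inch '[[0,0,0.001,0,0,0,1],[0,0,0,0,0,0,1]]';python3 -m inch '[[0,0,0.001,0,0,0,1],[0,0,0,0,0,0,1]]'
```

```text
clock: 3.8
eef_pos: [505.3, -116.0, 76.3]
tcp_rot: [-3.142, 0.0, 2.922]
contact_force: [-1.0, 0.6, 1.1]
opening: -0.002
grasp_force: 0.0
clock: 4.0
eef_pos: [505.3, -116.1, 75.5]
tcp_rot: [3.142, 0.0, 2.922]
contact_force: [-0.4, 0.1, 2.5]
opening: -0.0
grasp_force: 1.5
clock: 4.2
eef_pos: [505.4, -116.0, 75.2]
tcp_rot: [3.142, 0.0, 2.922]
contact_force: [-3.3, 0.8, 13.5]
opening: -0.004
grasp_force: 7.0
```

```bash
python3 -m inch '[[0,0,-0.04,0,0,0,1],[0,0,-0.04,0,0,0,1],[0,0,-0.03,0,0,0,1],[0,-0.037,0,0,0,0,1],[0,-0.037,0,0,0,0,1],[0,-0.037,0,0,0,0,1],[0,0,0,0,0,0,1]]'; python3 -c "
from h import *
go([*tin(0,-90),117],180+TY)"
```

```text
clock: 4.9
eef_pos: [480.3, -227.7, 184.5]
tcp_rot: [-3.14, 0.001, 2.919]
contact_force: [0.3, 0.1, 0.5]
opening: 0.002
grasp_force: 0.0
t 4.9 at [ 480.3 -227.7  184.5] rpy [-1.7993e+02  4.0000e-02  1.6727e+02] F [0.3 0.1 0.5] op 0.002 gf 0.0
turn deg [-0.07  0.04 -0.13]
then shift mm [ 0.1  2.9 67.5]
```

```bash
python3 -m inch '[[0,0,0.034,0,0,0,1],[0,0,0.034,0,0,0,1],[0,0,0,0,0,0,1],[0,0.015,0,0,0,0,1],[0,0.015,0,0,0,0,1],[0,0.013,0,0,0,0,1],[0,0.01,0,0,0,0,1]]' >/dev/null
python3 -m inch '[[0,0.007,0.008,0,0,0,1],[0,0.006,0.007,0,0,0,1],[0,0.003,0.008,0,0,0,1],[0,0.002,0.008,0,0,0,1],[0,0.001,0.005,0,0,0,1],[0,0,0.002,0,0,0,1],[0,0,0,0,0,0,1],[0,0,0,0,0,0,1]]'
python3 - <<'E'
from h import *
go([*tin(0,-21),79],180+TY)
E
```

```text
clock: 6.4
eef_pos: [496.4, -154.2, 79.1]
tcp_rot: [3.141, -0.001, 2.921]
contact_force: [-4.4, 3.2, 19.0]
opening: 0.001
grasp_force: 9.4
t 6.4 at [ 496.4 -154.2   79.1] rpy [ 1.7998e+02 -4.0000e-02  1.6738e+02] F [-4.4  3.2 19. ] op 0.001 gf 9.4
turn deg [ 0.02 -0.04 -0.02]
then shift mm [-0.2 -3.3  0.1]
```

```bash
python3 -m inch '[[0,0,-0.04,0,0,0,1],[0,0,-0.04,0,0,0,1],[0,0,-0.04,0,0,0,-1],[0,0,0,0,0,-4.3,-1]]' >/dev/null
python3 - <<'E'
from h import *; from rig import eyes
go([*LC,199],180+LY)
E
```

```text
t 6.8 at [ 499.4 -155.3  203.1] rpy [-179.92    0.45  171.71] F [ 0.3 -0.9 -0.8] op 0.33 gf 0.0
turn deg [-0.08  0.45  0.01]
then shift mm [ 79.8 291.4   4.1]
```

```bash
python3 -m inch '[[0.0114,0.0416,0,0,0,0,-1],[0.0114,0.0416,0,0,0,0,-1],[0.0114,0.0416,0,0,0,0,-1],[0.0114,0.0416,0,0,0,0,-1],[0.0114,0.0416,0,0,0,0,-1],[0.0114,0.0416,0,0,0,0,-1],[0.0114,0.0416,0,0,0,0,-1],[0,0,0,0,0,0,-1]]' >/dev/null
python3 -m inch '[[0,0,0,0,0,0,-0.4]]' >/dev/null
python3 - <<'E'
from h import *; from rig import eyes,r
go([*LC,64],180+LY)
s=r.sense(); f=eyes.grab_frame("wrist"); t=eyes.grab_frame("top"); pickle.dump((s,f,t),open("w1.pkl","wb"))
cv2.imwrite("pics/w1.png",f["img"])
m=blob(t["img"],(65,70,25),(95,255,255),(335,205,450,320));h=cv2.convexHull(pts(m))
a=cv2.approxPolyDP(h,3,True); print(plane(t,a,80)[:,:2].round(0).tolist())
cv2.imwrite("pics/t1.png",cv2.resize(t["img"][205:320,335:450],(500,500)))
E
```

```text
t 7.7 at [459.4 146.  197.9] rpy [-1.7997e+02 -3.0000e-02  1.7184e+02] F [-0.2 -1.1 -0.6] op 0.86 gf 0.0
turn deg [-0.03 -0.03  0.14]
then shift mm [ -3.3  -1.1 133.9]
[[544.0, -209.0], [429.0, -182.0], [424.0, -162.0], [447.0, -65.0], [570.0, -94.0]]
```

View pics/w1.png

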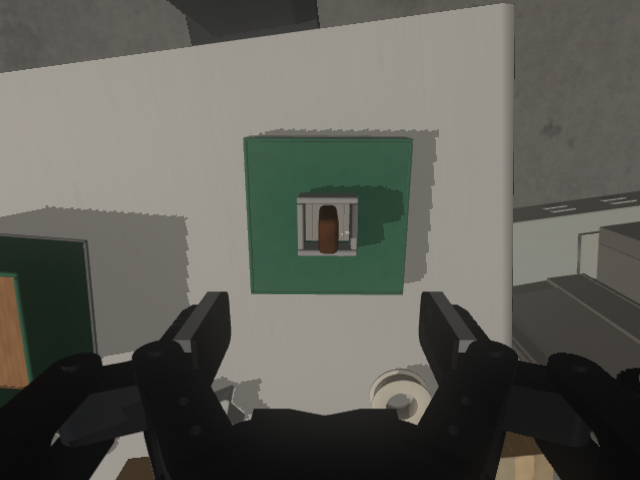

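View pics/t1.png

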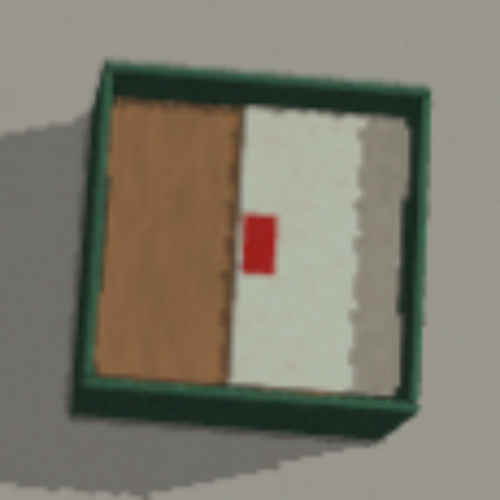

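The wrist view shows the lid top at corners (245,138), (412,138), (403,293), (252,293), with the knob at (328,228). The top crop shows both flaps flat, white over brown, with rim corners at (107,62), (430,88), (415,405), (82,380).

```bash
cat >> h.py <<'E'
def wristcal(s,f):
    T=np.eye(4);T[:3,:3]=Ro.from_euler("xyz",s["tcp_rot"]).as_matrix();T[:3,3]=s["eef_pos"]
    W=T@np.array(f["hand_eye"]); g=dict(f); g["R"]=W[:3,:3].T; g["t"]=-W[:3,:3].T@W[:3,3]; return g
E
python3 - <<'E'
from h import *
s,f,t=pickle.load(open("w1.pkl","rb"))
a=np.array([(107,62),(430,88),(415,405),(82,380)])/4.348+[335,205]
P=plane(t,a,80)[:,:2];print("rim",P.round(1).tolist(),P.mean(0),cv2.minAreaRect(P.astype(np.float32)))
g=wristcal(s,f)
m=blob(f["img"],(65,70,25),(95,255,255),(235,125,425,300)); h=cv2.convexHull(pts(m))
P=plane(g,h,22)[:,:2].astype(np.float32); print("lid",cv2.minAreaRect(P))
m=blob(f["img"],(0,80,20),(18,255,160),(312,200,346,258)); print("knob px",cv2.boundingRect(m)); 
x,y,w,hh=cv2.boundingRect(m)
print(plane(g,[(x,y),(x+w,y),(x+w,y+hh),(x,y+hh),(x+w/2,y+hh)],72).round(1))
m=blob(f["img"],(0,0,70),(180,40,255),(290,190,365,262)); h=cv2.convexHull(pts(m)); print("collar",cv2.minAreaRect(plane(g,h,44)[:,:2].astype(np.float32)))
E
```

```text
rim [[570.8, -95.5], [545.1, -210.6], [431.7, -184.4], [457.1, -68.9]] [ 501.17130181 -139.86588213] ((501.0966796875, -139.77899169921875), (119.13793182373047, 116.73043060302734), 77.43853759765625)
lid ((460.9173583984375, 148.42861938476562), (128.646484375, 128.34002685546875), 81.56207275390625)
knob px (319, 206, 19, 47)
[[439.1 145.9  72. ]
 [440.9 158.4  72. ]
 [473.5 154.   72. ]
 [471.7 141.1  72. ]
 [472.6 147.6  72. ]]
collar ((459.9046936035156, 148.67117309570312), (45.41497802734375, 47.896480560302734), 80.72716522216797)
```

The wrist camera puts the lid at (460.5,148.5), about 4 mm off the top camera in y. I'll measure the tin with the wrist camera too, so that the bias cancels.

```bash
python3 -m inch '[[-0.0114,-0.0416,-0.01,0,0,0,-0.4],[-0.0114,-0.0416,-0.01,0,0,0,-0.4],[-0.0114,-0.0416,-0.01,0,0,0,-0.4],[-0.0114,-0.0416,-0.01,0,0,0,-0.4],[-0.0114,-0.0416,-0.01,0,0,0,-0.4],[-0.0114,-0.0416,-0.008,0,0,0,-0.4],[-0.0114,-0.034,0,0,0,4.3,-0.4],[0,0,0,0,0,0,-0.4]]' >/dev/null
python3 -m inch '[[0,0,0,0,0,0,-0.4]]' >/dev/null
python3 - <<'E'
from h import *; from rig import eyes,r
go([*LC,64],180+LY)
s=r.sense(); f=eyes.grab_frame("wrist"); pickle.dump((s,f),open("w2.pkl","wb"))
cv2.imwrite("pics/w2.png",f["img"])
E
```

```text
t 8.7 at [ 497.  -148.4  255.9] rpy [ 1.7999e+02 -5.0000e-02  1.6721e+02] F [-0.4  0.4  0.3] op 0.702 gf 0.0
turn deg [ 0.01 -0.05 -4.49]
then shift mm [ 76.4 284.9 191.9]
```

View pics/w2.png

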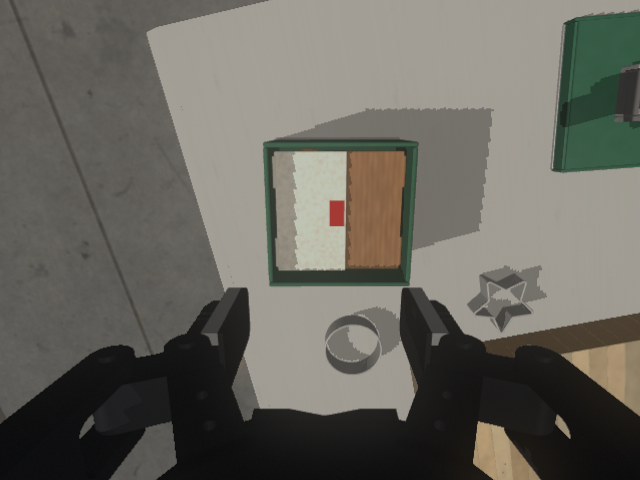

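The wrist view shows rim corners at (264,143), (417,142), (411,285), (270,285), with both flaps flat. I'll fit lines to the rim edges, and do the same for the lid.

```bash
python3 - <<'E'
from h import *
def meas(s,f,box,rows,cols,z,half):
    g=wristcal(s,f); m=blob(f["img"],(65,60,15),(95,255,255),box); n,l,st,_=cv2.connectedComponentsWithStats(m); m=(l==1+st[1:,4].argmax()).astype(np.uint8)
    L=[(np.flatnonzero(m[y]).min()-.5,y) for y in rows]; Rr=[(np.flatnonzero(m[y]).max()+.5,y) for y in rows]
    B=[(x,np.flatnonzero(m[:,x]).max()+.5) for x in cols]
    fit=[cv2.fitLine(plane(g,q,z)[:,:2].astype(np.float32),cv2.DIST_HUBER,0,.01,.01).ravel() for q in(L,Rr,B)]
    for v in fit: print(" yaw",np.degrees(np.arctan2(v[1],v[0])).round(2)%90)
    d=sum(v[:2]*np.sign(v[0]) for v in fit[:2]); d/=np.linalg.norm(d); n=np.array([-d[1],d[0]])
    l,rr,b=n@fit[0][2:],n@fit[1][2:],d@fit[2][2:]
    print(" width",rr-l,"centre",n*(l+rr)/2+d*(b-half))
s,f=pickle.load(open("w2.pkl","rb")); print("tin");meas(s,f,(255,130,430,290),range(160,270,3),range(290,390,3),80,60)
s,f,_=pickle.load(open("w1.pkl","rb")); print("lid");meas(s,f,(235,125,425,300),range(155,280,3),list(range(262,310,3))+list(range(345,395,3)),22,65.2)
E
```

```text
tin
 yaw 77.44
 yaw 77.24
 yaw 77.21
 width 117.9738 centre [ 497.98624 -135.72823]
lid
 yaw 81.57
 yaw 81.45
 yaw 81.86
 width 128.9819 centre [460.08185 148.56577]
```

```bash
python3 -m inch '[[0.0109,0.0408,0.008,0,0,-4.3,-0.4],[0.0109,0.0408,0.008,0,0,0,-0.4],[0.0109,0.0408,0.008,0,0,0,-0.4],[0.0109,0.0408,0.008,0,0,0,-0.4],[0.0109,0.0408,0.008,0,0,0,-0.4],[0.0109,0.0408,0.008,0,0,0,-0.4],[0.0109,0.0408,0.008,0,0,0,-0.4],[0,0,0,0,0,0,-0.4]]' >/dev/null
python3 -c "
from h import *
go([460.1,147.5,64],171.6)"
```

```text
t 9.6 at [464.6 151.6 199.3] rpy [ 1.7996e+02 -1.1000e-01  1.7202e+02] F [-0.1 -0.3  0.7] op 0.701 gf 0.0
turn deg [ 0.04 -0.11  0.42]
then shift mm [  3.9  -4.7 135.3]
```

```bash
python3 -m inch '[[0.004,-0.005,0,0,0,0.4,-0.4],[0,0,0.045,0,0,0,-0.4],[0,0,0.04,0,0,0,-0.4],[0,0,0.03,0,0,0,-0.4],[0,0,0.018,0,0,0,-0.4],[0,0,0,0,0,0,-0.4],[0,0,0,0,0,0,-0.4]]' 
python3 -c "
from h import *
go([460.1,147.5,64],171.6)"
```

```text
clock: 10.25
eef_pos: [461.9, 142.0, 67.8]
tcp_rot: [-3.141, -0.0, 2.989]
contact_force: [0.1, 0.4, -0.1]
opening: 0.701
grasp_force: 0.0
t 10.2 at [461.9 142.   67.8] rpy [-1.7998e+02 -2.0000e-02  1.7126e+02] F [ 0.1  0.4 -0.1] op 0.701 gf 0.0
turn deg [-0.02 -0.02 -0.34]
then shift mm [2.6 5.2 3.8]
```

```bash
python3 -m inch '[[0.0025,0.005,0.003,0,0,-0.3,-0.4],[0,0,0,0,0,0,-0.4],[0,0,0,0,0,0,-0.4]]' ; python3 -c "
from h import *
go([460.1,147.5,64],171.6)"
```

```text
clock: 10.55
eef_pos: [460.6, 148.5, 65.1]
tcp_rot: [3.141, 0.001, 2.996]
contact_force: [-0.6, 0.1, 0.9]
opening: 0.701
grasp_force: 0.0
t 10.6 at [460.6 148.5  65.1] rpy [1.7997e+02 7.0000e-02 1.7164e+02] F [-0.6  0.1  0.9] op 0.701 gf 0.0
turn deg [0.03 0.07 0.04]
then shift mm [ 0.3 -1.1  1.1]
```

Close gently, watching for the side force that shows an off-centre knob.

```bash
python3 -m inch '[[0,0,0,0,0,0,0.4],[0,0,0,0,0,0,0.5],[0,0,0,0,0,0,0.58],[0,0,0,0,0,0,0.62],[0,0,0,0,0,0,0.66]]' 20;python3 -m inch '[[0,0,0,0,0,0,0.7],[0,0,0,0,0,0,0.7]]' 20;python3 -m inch '[[0,0,0,0,0,0,1],[0,0,0,0,0,0,1]]' 20; python3 -m inch '[[0,0,0,0,0,0,1],[0,0,0,0,0,0,1]]' 60
```

```text
clock: 11.05
eef_pos: [460.2, 148.2, 64.3]
tcp_rot: [3.142, -0.0, 2.995]
contact_force: [-0.1, -0.5, 0.4]
opening: 0.169
grasp_force: 0.0
clock: 11.25
eef_pos: [460.2, 148.2, 64.3]
tcp_rot: [3.142, 0.0, 2.995]
contact_force: [-1.3, 0.4, 1.4]
opening: 0.159
grasp_force: 19.8
clock: 11.45
eef_pos: [460.2, 148.2, 64.3]
tcp_rot: [3.142, 0.0, 2.995]
contact_force: [-0.3, 0.9, 1.5]
opening: 0.159
grasp_force: 19.8
clock: 11.65
eef_pos: [460.3, 148.3, 64.4]
tcp_rot: [3.141, 0.0, 2.995]
contact_force: [-0.1, 1.2, 3.9]
opening: 0.153
grasp_force: 59.6
```

```bash
python3 -m inch '[[0,0,-0.003,0,0,0,1],[0,0,-0.006,0,0,0,1],[0,0,-0.012,0,0,0,1],[0,0,-0.02,0,0,0,1],[0,0,-0.03,0,0,0,1],[0,0,-0.03,0,0,0,1],[0,0,-0.02,0,0,0,1],[0,0,-0.009,0,0,0,1]]' 80;  python3 -m inch '[[0,0,0,0,0,0,1],[0,0,0,0,0,0,1]]'
python3 - <<'E'
from h import *; from rig import eyes,r
go([498,-135.7,194],167.4)
s=r.sense(); f=eyes.grab_frame("wrist"); pickle.dump((s,f),open("w3.pkl","wb")); cv2.imwrite("pics/w3.png",f["img"])
E
```

```text
clock: 12.45
eef_pos: [461.0, 148.4, 196.9]
tcp_rot: [3.14, 0.003, 2.995]
contact_force: [-0.1, -0.4, -4.1]
opening: 0.142
grasp_force: 78.5
clock: 12.65
eef_pos: [459.6, 148.0, 193.7]
tcp_rot: [-3.141, -0.001, 2.995]
contact_force: [0.1, 0.4, -4.9]
opening: 0.149
grasp_force: 78.5
t 12.7 at [459.6 148.  193.7] rpy [-1.7998e+02 -5.0000e-02  1.7162e+02] F [ 0.1  0.4 -4.9] op 0.149 gf 78.5
turn deg [-0.03 -0.05  4.22]
then shift mm [ -99.3 -268.5   -0.3]
```

View pics/w3.png

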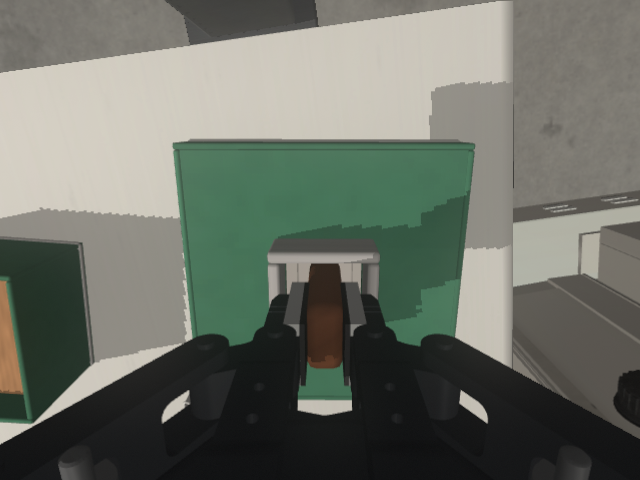

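The lids are lifted level. The skirt spans cols 174–474 at row 150, the bottom edge is at about row 398, and the knob spans cols 308–342. I'll compare the lid centre with the TCP.

```bash
python3 - <<'E'
from h import *
s,f=pickle.load(open("w3.pkl","rb")); g=wristcal(s,f); T=Ro.from_euler("xyz",s["tcp_rot"]); o=s["eef_pos"]
m=blob(f["img"],(65,60,15),(95,255,255),(160,135,485,402)); n,l,st,_=cv2.connectedComponentsWithStats(m); m=(l==1+st[1:,4].argmax()).astype(np.uint8)
rows=range(165,300,3)
tf=lambda q,z: T.inv().apply(plane(g,q,z)-o)[:,:2]
z=s["eef_pos"][2]-42.3
L=tf([(np.flatnonzero(m[y]).min()-.5,y) for y in rows],z); R=tf([(np.flatnonzero(m[y]).max()+.5,y) for y in rows],z)
a=np.polyfit(L[:,0],L[:,1],1);b=np.polyfit(R[:,0],R[:,1],1);print("left",a,"right",b,"mid y at x=0",(a[1]+b[1])/2,"width",b[1]-a[1])
B=blob(f["img"],(65,60,15),(95,255,255),(300,370,345,420)); print("bottom",tf([(x,np.flatnonzero(B[:,x]).max()+.5) for x in range(315,340,3)],z).mean(0))
c=[(x,np.flatnonzero(m[:,x]).min()) for x in range(200,450,10)]; print("top px",c[3],tf(c,z).mean(0))
k=blob(f["img"],(0,80,20),(18,255,170),(303,300,347,375)); x0,y0,w,h=cv2.boundingRect(k); print("knob px",x0,y0,w,h, tf([(x0,y0+h-4),(x0+w,y0+h-4),(x0+w/2,y0+h)],s["eef_pos"][2]+7.7).round(1).tolist())
E
```

```text
left [ 1.02054657e-03 -6.40001565e+01] right [5.85727271e-03 6.40816195e+01] mid y at x=0 0.040731499501731605 width 128.0817759836136
bottom [-64.43180895   1.98599426]
top px (230, np.int64(143)) [63.64738214 -1.20014119]
knob px 307 300 36 68 [[-9.9, -5.4], [-9.9, 7.2], [-11.5, 0.9]]
```

The lid centre in the tool frame is (-0.4, 0.0), so the wrist camera is unbiased. The corrected tin centre is about (498.4,-136.1), yaw -12.7°. I'll carry the lids over.

```bash
python3 -m inch '[[0,0,0,0,0,2.1,1],[-0.007,-0.0195,0,0,0,2.1,1],[-0.0125,-0.034,0,0,0,0,1],[-0.0125,-0.034,0,0,0,0,1],[-0.0125,-0.034,0,0,0,0,1],[-0.0125,-0.034,0,0,0,0,1],[-0.0125,-0.034,0,0,0,0,1],[-0.0125,-0.034,0,0,0,0,1]]' >/dev/null;  python3 -m inch '[[-0.01,-0.028,0,0,0,0,1],[-0.005,-0.013,0,0,0,0,1],[-0.002,-0.004,0,0,0,0,1],[0,0,0,0,0,0,1],[0,0,0,0,0,0,1],[0,0,0,0,0,0,1]]'
python3 - <<'E'
from h import *
go([498,-136,154],167.4)
E
```

```text
clock: 14.1
eef_pos: [498.9, -134.2, 194.1]
tcp_rot: [3.141, -0.001, 2.923]
contact_force: [0.0, -0.4, -5.5]
opening: 0.142
grasp_force: 78.8
t 14.1 at [ 498.9 -134.2  194.1] rpy [ 1.7998e+02 -3.0000e-02  1.6749e+02] F [ 0.  -0.4 -5.5] op 0.142 gf 78.8
turn deg [ 0.02 -0.03  0.09]
then shift mm [ 0.5 -2.  40.1]
```

```bash
python3 -m inch '[[0.0005,-0.002,0.01,0,0,0,1],[0,0,0.015,0,0,0,1],[0,0,0.012,0,0,0,1],[0,0,0,0,0,0,1],[0,0,0,0,0,0,1],[0,0,0,0,0,0,1]]'
python3 - <<'E'
from h import *; from rig import eyes
go([498,-136,144],167.4)
f=eyes.grab_frame("scene"); cv2.imwrite("pics/s4.png",cv2.resize(f["img"][120:290,290:470],(720,600),interpolation=2))
E
```

```text
clock: 14.7
eef_pos: [498.6, -137.2, 157.7]
tcp_rot: [-3.142, 0.001, 2.922]
contact_force: [0.2, -0.2, -4.5]
opening: 0.144
grasp_force: 78.5
t 14.7 at [ 498.6 -137.2  157.7] rpy [-1.8000e+02  4.0000e-02  1.6742e+02] F [ 0.2 -0.2 -4.5] op 0.144 gf 78.5
turn deg [-0.    0.04  0.02]
then shift mm [ 0.8  1.  13.7]
```

View pics/s4.png

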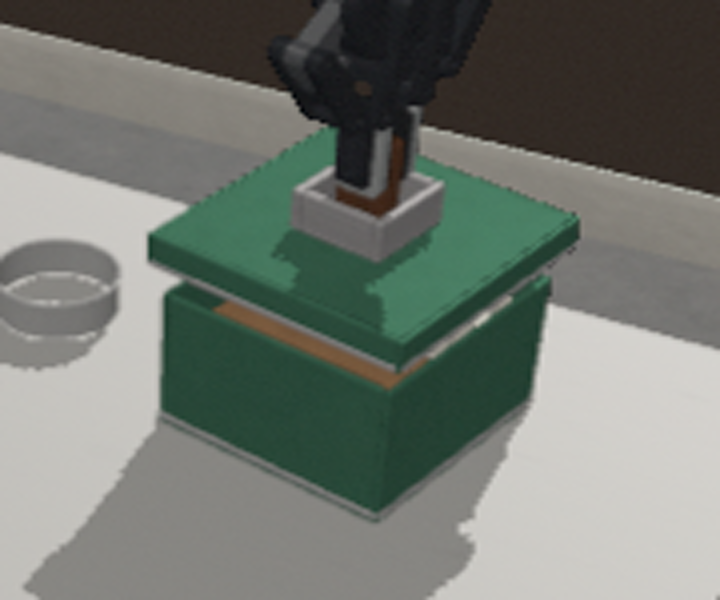

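The crop shows the lids square over the tin with a gap of about 13 mm. I'll lower them in small steps, watching the force.

```bash
python3 -m inch '[[0.001,0.001,0.005,0,0,0,1],[0,0,0.004,0,0,0,1],[0,0,0,0,0,0,1],[0,0,0,0,0,0,1]]';python3 -m inch '[[0,0,0.003,0,0,0,1],[0,0,0,0,0,0,1],[0,0,0,0,0,0,1]]';python3 -m inch '[[0,0,0.002,0,0,0,1],[0,0,0,0,0,0,1]]';python3 -m inch '[[0,0,0.002,0,0,0,1],[0,0,0,0,0,0,1]]'
```

```text
clock: 15.15
eef_pos: [497.3, -135.9, 148.1]
tcp_rot: [-3.142, -0.0, 2.922]
contact_force: [0.8, 0.2, -4.5]
opening: 0.145
grasp_force: 78.8
clock: 15.45
eef_pos: [497.4, -135.9, 145.2]
tcp_rot: [-3.142, -0.0, 2.922]
contact_force: [-0.2, 0.3, -4.9]
opening: 0.147
grasp_force: 78.8
clock: 15.65
eef_pos: [497.3, -135.9, 143.1]
tcp_rot: [3.142, -0.0, 2.922]
contact_force: [0.2, 0.3, -5.2]
opening: 0.146
grasp_force: 78.8
clock: 15.85
eef_pos: [497.3, -135.9, 141.1]
tcp_rot: [-3.142, -0.0, 2.922]
contact_force: [0.4, -0.9, -4.6]
opening: 0.144
grasp_force: 78.8
```

```bash
python3 -m inch '[[-0.0005,0,0.0015,0,0,0,1],[0,0,0,0,0,0,1]]';python3 -m inch '[[0,0,0.0015,0,0,0,1],[0,0,0,0,0,0,1]]';python3 -m inch '[[0,0,0.0015,0,0,0,1],[0,0,0,0,0,0,1]]'
```

```text
clock: 16.05
eef_pos: [497.9, -136.1, 139.6]
tcp_rot: [-3.142, -0.0, 2.922]
contact_force: [-0.0, -0.6, -4.0]
opening: 0.144
grasp_force: 78.8
clock: 16.25
eef_pos: [497.8, -136.0, 138.1]
tcp_rot: [3.142, -0.0, 2.922]
contact_force: [-0.0, 0.4, -5.1]
opening: 0.146
grasp_force: 78.8
clock: 16.45
eef_pos: [497.8, -136.0, 136.6]
tcp_rot: [-3.142, -0.0, 2.922]
contact_force: [0.2, 0.3, -3.0]
opening: 0.145
grasp_force: 78.8
```

```bash
python3 -m inch '[[0,0,0.0005,0,0,0,1],[0,0,0,0,0,0,1]]';python3 -m inch '[[0,0,0.001,0,0,0,1],[0,0,0,0,0,0,1]]';python3 -m inch '[[0,0,0.0015,0,0,0,1],[0,0,0,0,0,0,1]]'
```

```text
clock: 16.65
eef_pos: [497.9, -136.0, 136.2]
tcp_rot: [3.142, -0.0, 2.922]
contact_force: [-0.0, 0.3, -4.2]
opening: 0.146
grasp_force: 78.8
clock: 16.85
eef_pos: [497.8, -136.0, 135.2]
tcp_rot: [3.142, -0.0, 2.922]
contact_force: [-0.4, 1.1, -4.0]
opening: 0.151
grasp_force: 78.8
clock: 17.05
eef_pos: [497.8, -136.0, 133.6]
tcp_rot: [3.142, -0.0, 2.922]
contact_force: [0.1, -0.2, -4.5]
opening: 0.146
grasp_force: 78.8
```

```bash
python3 -m inch '[[0,0,0.0015,0,0,0,1],[0,0,0,0,0,0,1]]';python3 -m inch '[[0,0,0.001,0,0,0,1],[0,0,0,0,0,0,1]]';python3 -m inch '[[0,0,0.001,0,0,0,1],[0,0,0,0,0,0,1]]'; python3 -m inch '[[0,0,0.0005,0,0,0,1],[0,0,0,0,0,0,1]]'
```

```text
clock: 17.25
eef_pos: [497.8, -136.0, 132.1]
tcp_rot: [3.142, -0.0, 2.922]
contact_force: [-0.3, 0.4, -4.3]
opening: 0.144
grasp_force: 78.8
clock: 17.45
eef_pos: [497.8, -136.1, 131.2]
tcp_rot: [-3.142, -0.0, 2.922]
contact_force: [1.0, -1.3, -3.4]
opening: 0.143
grasp_force: 78.8
clock: 17.65
eef_pos: [498.0, -136.1, 130.5]
tcp_rot: [-3.142, 0.0, 2.922]
contact_force: [-1.1, 1.2, -1.2]
opening: 0.148
grasp_force: 79.2
clock: 17.85
eef_pos: [498.0, -136.1, 130.5]
tcp_rot: [-3.142, 0.0, 2.922]
contact_force: [-3.0, 0.8, 5.5]
opening: 0.146
grasp_force: 80.6
```

The lids are home (TCP 130.5 against 130.3 expected, with contact force up). I'll release the knob and go down to the collar.

```bash
python3 -m inch '[[0,0,0,0,0,0,0.6],[0,0,0,0,0,0,0.4],[0,0,0,0,0,0,0],[0,0,0,0,0,0,-0.6],[0,0,0,0,0,0,-0.6],[0,0,0,0,0,0,-0.6]]' 20; python3 -m inch '[[0,0,0.008,0,0,0,-0.6],[0,0,0.008,0,0,0,-0.6],[0,0,0.008,0,0,0,-0.6],[0,0,0,0,0,0,-0.6],[0,0,0,0,0,0,-0.6]]'
```

```text
clock: 18.45
eef_pos: [497.9, -136.1, 129.7]
tcp_rot: [-3.142, 0.0, 2.922]
contact_force: [-0.2, 0.2, -0.4]
opening: 0.801
grasp_force: 0.0
clock: 18.95
eef_pos: [497.6, -136.0, 105.3]
tcp_rot: [3.142, -0.001, 2.922]
contact_force: [1.1, 0.7, -0.6]
opening: 0.8
grasp_force: 0.0
```

```bash
python3 -m inch '[[0,0,0,0,0,0,-0.4],[0,0,0,0,0,0,-0.3],[0,0,0,0,0,0,-0.2],[0,0,0,0,0,0,-0.15],[0,0,0,0,0,0,-0.1],[0,0,0,0,0,0,-0.05],[0,0,0,0,0,0,0],[0,0,0,0,0,0,0]]' 20; python3 -m inch '[[0,0,0,0,0,0,0.3],[0,0,0,0,0,0,0.3]]' 20; python3 -m inch '[[0,0,0,0,0,0,0.5],[0,0,0,0,0,0,0.5]]' 50
```

```text
clock: 19.75
eef_pos: [498.1, -136.1, 106.0]
tcp_rot: [3.142, 0.0, 2.922]
contact_force: [-1.0, 1.9, 5.4]
opening: 0.534
grasp_force: 21.0
clock: 19.95
eef_pos: [498.0, -136.0, 106.0]
tcp_rot: [3.142, 0.0, 2.922]
contact_force: [-1.3, 1.9, 4.8]
opening: 0.534
grasp_force: 21.0
clock: 20.15
eef_pos: [498.1, -136.0, 106.2]
tcp_rot: [3.142, 0.0, 2.922]
contact_force: [-1.6, 1.6, 8.7]
opening: 0.526
grasp_force: 50.7
```

```bash
python3 -m inch '[[0,0,-0.002,0,0,0,0.5],[0,0,-0.002,0,0,0,0.5],[0,0,-0.003,0,0,0,0.5],[0,0,-0.003,0,0,0,0.5],[0,0,0,0,0,0,0.5]]'; python3 -m inch '[[0,0,-0.004,0,0,0,0.5],[0,0,-0.008,0,0,0,0.5],[0,0,-0.01,0,0,0,0.5],[0,0,-0.01,0,0,0,0.5],[0,0,-0.01,0,0,0,0.5],[0,0,-0.01,0,0,0,0.5],[0,0,-0.01,0,0,0,0.5],[0,0,-0.01,0,0,0,0.5]]'; python3 -m inch '[[0,0,-0.01,0,0,0,0.5],[0,0,-0.006,0,0,0,0.5],[0,0,0,0,0,0,0.5],[0,0,0,0,0,0,0.5],[0,0,0,0,0,0,0.5]]'
python3 - <<'E'
from h import *; from rig import eyes
go([498.1,-136,204],167.4)
f=eyes.grab_frame("scene"); cv2.imwrite("pics/s5.png",cv2.resize(f["img"][90:290,290:490],(600,600),interpolation=2))
E
```

```text
clock: 20.65
eef_pos: [498.1, -136.1, 116.2]
tcp_rot: [-3.142, 0.001, 2.922]
contact_force: [-0.8, -0.6, -2.1]
opening: 0.529
grasp_force: 51.5
clock: 21.45
eef_pos: [497.9, -136.1, 188.8]
tcp_rot: [-3.142, 0.0, 2.922]
contact_force: [1.1, 0.0, -1.3]
opening: 0.527
grasp_force: 51.5
clock: 21.95
eef_pos: [497.5, -136.0, 203.3]
tcp_rot: [3.142, -0.001, 2.922]
contact_force: [-0.1, 0.6, -0.8]
opening: 0.529
grasp_force: 51.5
t 21.9 at [ 497.5 -136.   203.3] rpy [ 1.8000e+02 -5.0000e-02  1.6742e+02] F [-0.1  0.6 -0.8] op 0.529 gf 51.5
turn deg [ 0.   -0.05  0.02]
then shift mm [-0.6  0.1 -0.7]
```

View pics/s5.png

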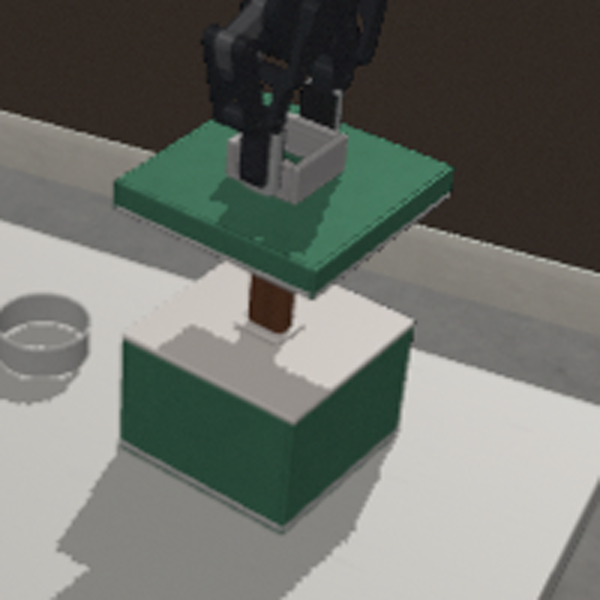

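The outer lid is held level above the tin, its lower edge at about 167 mm and the knob top at 138 mm. The inner lid's white plate sits flush on the rim.

```bash
python3 -m inch '[[0,0,0,0,0,0,0.5],[0,0,0,0,0,0,0.5]]'; python3 -c "
from rig import r
print(r.sign_off())"
```

```text
clock: 22.2
eef_pos: [497.8, -136.0, 203.5]
tcp_rot: [3.142, -0.001, 2.922]
contact_force: [-0.5, 0.4, -1.7]
opening: 0.529
grasp_force: 51.5
the job is handed in; nothing more can be done
None
```

The job is handed in at 22.2 s: both flaps are folded (white over brown), the inner lid is home in the tin, and the green outer lid is held level above it, lower edge about 29 mm clear of the knob top.

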